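# Index the purge nozzle over the open crucible

## Robot

A 6-joint arm with a two-finger parallel gripper is mounted at the origin on the work surface. World frame = base frame: x ahead of the robot, y to its left, z up, the work surface at z = 0. Lengths are in m, angles in rad, forces in N, time in s.
With the tool pointing down it reaches from about 0.35 to 0.775 m from the base axis. Payload 5.5 kg.
Tool frame: the origin (TCP) lies midway between the tips of the shut fingers; the grasp point (between the pads) lies 19 mm behind it; z points along the fingers, y is the line along which they close (so a half turn about z gives the same grasp; the last joint's range is limited). The gripper opens to 85 mm and grips with 20 to 120 N. Pads are 22 mm wide; open, the fingers measure 114 mm over their backs; the gripper's body (76 mm by 85 mm) begins 54 mm behind the grasp point. The pads swing forward as they close: fully open they stand 13 mm farther back than shut.
Start: joints at [0.973, 0.313, 0.046, 1.304, 0, 1.431], TCP at [0.254, 0.516, 0.231] pointing down, gripper open.
Joint ranges: [-2.76, 2.76], [-0.86, 1.69], [-1.03, 1.26], [-2.2, 2.34], [-1.47, 1.5], [-3.14, 3.14]. Speed limits (rad/s): [2.57, 2.57, 3.14, 3.14, 3.14, 3.14].

## Interface

Orientations are given as a unit quaternion [w, x, y, z].
In Python, from workcell import env gives the robot as it stands. The module is installed in compiled form; this text tells all that it offers.
- The arm moves only by the tool servo_tool, never from a script. Its argument "increments" is a list of rows, each an object of numbers: "grip": the closure, from 0 (fully open) to 1 (shut); "x", "y", "z": the shift along the tool's x, y, z in mm; "roll": the turn about the tool's z in degrees. In form: [{"grip": .., "x": .., "y": .., "z": .., "roll": ..}, ...]. A call has 1 to 5 rows; each row shifts and turns the commanded pose from where the row before left it, along the tool's axes as they then stand; what a row does not reach is not made up. A row lasts 1/12 s, in which the tool goes at most 41.7 mm and 7.16 degrees, less where a joint would pass 70% of its speed; a pose out of reach is approached as far as the arm can. A call is refused whole if a number of a shift passes 41.7 or a number of a turn 7.16, either way. A call with a gripper value outside its range is refused whole. The fingers move at their own pace and stop on an object; "grip_force" is the grip in N (left out, the last holds). Time passes only in rows, so rows that do not move let the fingers close. It gives the time, the measured TCP pose, the force, the opening and the grip force at its end, in the units of the state.
- env.get_state(): the state, without advancing time (a new reading comes with each control period).
- env.read_camera(name): name is "side" or "top"; returns the picture (400x640x3 uint8, red, green, blue); there is no depth.
- env.get_calibration(name): a dict with "vertical_fov" (degrees; the focal length in pixels is half the picture's height over the tangent of half this angle, whatever the lens; pixels are square), "cx", "cy" (the principal point, pixels), "k1" (the pictures are not rectified: a ray, as slopes to the right and down, at radius r is drawn at 1 + k1 r^2 times it, then the intrinsics apply), "rvec" (rotation vector, rad) and "tvec" (3), from world to camera coordinates, as OpenCV has them. Camera axes: x right, y down, z forward; pixel columns grow to the right and rows downward; lengths in m; the calibration is good to about 2 mm. A picture is of the moment at which its call begins. get_calibration takes no time and is no camera call.
- env.hand_in(): hands the job in; it is judged then, once.
The state is a dict: "clock": time; "joint_pos": joint angles; "qvel": joint speeds; "tau": joint torques, N m; "tcp_pos": TCP position; "orientation": TCP orientation; "wrist_force": force on the tool from outside, world axes, zero at the start; "ft_torque": the same for the moment, N m; "finger_gap": finger opening in m; "grip_force": force on a finger pad.
Only numpy, scipy, OpenCV 4.12 (cv2) and the standard library are available. Lean on these libraries where they do the work, as an engineer would, in place of code of your own. Each camera call takes 0.05 s, during which the arm holds its last target. There are 200 camera calls.

## Task

The gas nozzle on the sample deck's swing arm is parked midway between two crucibles. Hook a fingertip under the upright pull ring, without gripping it, gently lift the spring index pin out of its hole, swing the arm by the ring one hole to the side that brings the nozzle over the open crucible, and let the pin drop fully home in that hole. Leave the two crucibles and everything else standing where they are.

Things in the scene. Friction and masses are not known exactly. Their poses are not given: they have to be found in the camera images.
- deck: Fixed white deck plate, 360 x 360 x 16 mm. Origin on the bench under the swing arm's pivot axis; x points along the parked arm, away from the robot, z up. It spans x -90 to 270, y -180 to 180 mm. A hub on it carries a round aluminium index plate, 260 mm across, centred on the pivot, top 62 mm above the bench.
- hole (a point): Mouth of the index plate's middle hole, 110 mm from the pivot on the deck's x axis, 62 mm above the bench; the pin is in it at the start. Five such holes, 13 mm wide, lie on a circle about the pivot, 0.42 rad (46 mm) apart, two to either side of this one.
- swingarm (a joint): Angle of the swing arm about the vertical pivot, rad: 0 parked in the middle hole, positive to the deck's +y side (counter-clockwise from above); the neighbouring holes are at +0.42 and -0.42, the stops at +-0.92. Slight friction (about 1 N at the ring): it stays where it is left. With the pin seated it has 0.014 rad of play either way.
- indexpin (a joint): Lift of the spring index pin in the arm, m: 0 fully down in a hole, 0.010 standing on the plate between holes, 0.022 at the upper stop. The pin is 10 mm thick with a round end and is clear of the plate above 0.011. It takes about 5 N to start the lift and 9 N at the upper stop. Let go within 3 mm of a hole's centre it slips in by itself.
- ring (a point): Centre of the upright steel pull ring, rigid on top of the pin, 110 mm from the pivot, 138 mm above the bench when seated. Polished, slippery wire 8 mm thick, opening 60 mm across. x: along the arm away from the pivot (axis of the opening), y: in the ring's plane. The barrel below is 26 mm across, top 100 mm above the bench. A finger tilted 40 degrees from vertical passes through from either side.
- pivot (a point): Top of the pivot cap (44 mm across), on the arm's vertical axis, 96 mm above the bench. The swing arm is a flat aluminium bar 36 mm wide, 68 to 80 mm above the bench, from 15 mm behind the pivot to 220 mm ahead of it, with a grey block 28 mm across and up to 102 mm high on its outer end.
- nozzle (a point): Lower end of the thin nozzle (8 mm across) under the outer end of the arm, 220 mm from the pivot, 64 mm above the bench.
- crucible: The open crucible: white porcelain cup, 44 mm across the rim, 32 mm high, standing loose on the deck 220 mm from the pivot at +0.42 or -0.42 rad; origin at the centre of its underside.
- covered: The covered crucible: white porcelain, 46 mm across, 41 mm high with its lid and small knob (one solid piece), loose on the deck on the opposite side; origin at the centre of its underside.
- vial: Capped glass vial, 24 mm across, 42 mm high, standing on the deck; origin at the centre of its underside.
- weight: Steel balance weight with a knob, 24 mm across, 30 mm high, standing on the deck; origin at the centre of its underside.
- jar: Amber glass jar, 60 mm across, 85 mm high, on the bench; origin at the centre of its underside.
- dish: Glass dish, 90 mm across, 18 mm high, on the bench; origin at the centre of its underside.
- spatula: Spatula 170 mm long, lying on the bench; origin under its middle.
- mouse: Grey computer mouse, 100 x 58 x 30 mm, on the bench; origin at the centre of its underside.
Mind the look-alikes: they are no part of the job. Leave any black or orange look-alike of the covered alone.

How it is judged:
On the way, in this order (a step that is already met when the one before it is completed fails the run):
1. the pin is lifted clear of the middle hole with a finger on the ring (value of joint indexpin above 0.011 m and value of joint swingarm between -0.1 and 0.1 rad and contact force between the fingers and indexpin above 1 N), for 0.1 s.
2. the arm stands one hole over, nozzle above the open crucible, and the pin is down in the hole (value of joint indexpin below 0.0025 m and (value of joint swingarm between 0.38 and 0.46 rad or value of joint swingarm between -0.46 and -0.38 rad) and horizontal distance between nozzle and crucible below 0.014 m), for 0.2 s.
At the end, for the whole second after the job is handed in: The pin is within 2.5 mm of fully down in the neighbouring hole (arm 0.38 to 0.46 rad from the middle, at rest), the nozzle is within 14 mm of the open crucible's centre seen from above, both crucibles upright and within 8 mm of where they stood, all other loose things within 30 mm (all of step 2 and velocity of joint swingarm between -0.05 and 0.05 rad/s and distance of each of crucible, covered from where it was at the start of the episode below 0.008 m and angle between each of crucible, covered's own z axis and vertical below 0.1 rad and distance of each of vial, weight, jar, dish, spatula, mouse from where it was at the start of the episode below 0.03 m); the robot touches nothing.
It fails at once if a crucible is pushed or lifted by more than 8 mm (distance of any of crucible, covered from where it was at the start of the episode above 0.008 m).
It fails at once if another loose thing is moved by more than 30 mm  (distance of any of vial, weight, jar, dish, spatula, mouse from where it was at the start of the episode above 0.03 m).
It fails at once if the arm is swung well past the neighbouring hole (value of joint swingarm above 0.66 rad or value of joint swingarm below -0.66 rad).
It fails at once if the ring is gripped hard or wrenched (over 35 N) (contact force between the fingers and indexpin above 35 N).
It also fails if it takes over 48 s, if anything falls off the work surface, if the arm or the gripper's body presses on something with over 40 N, if the wrist force passes 120 N, or if a joint passes its speed limit or range.

## Working session

There is one attempt and no reset: what is moved stays moved. The work goes in short steps, Python scripts to look and compute and a tool call to move; the robot and the scene stay as the last step left them, time stands still between calls to the robot, and variables do not carry over. Pictures are saved under pics/ and viewed, at most 10 in all, crops included, and the job is handed in when it is done.

Besides the shell and the picture viewer there is one more tool, called after "Call:" by a JSON object that holds its "op" and its "data", one argument or row to a line. servo_tool: Moves the arm, as the interface text tells. Its arguments: {"type":"object","properties":{"increments":{"type":"array"},"grip_force":{"type":"number"}},"required":["increments"]}

```bash
mkdir -p pics; ls; python3 - <<'E'
from workcell import env
import cv2
for n in("top","side"):
    im=env.read_camera(n); cv2.imwrite(f"pics/{n}0.png",im[:,:,::-1]); print(n,env.get_calibration(n))
print(env.get_state())
E
```

```text
pics
top {'vertical_fov': 53.08798534777801, 'cx': 320.0211588196219, 'cy': 191.63913016019916, 'k1': 0.02616136000720114, 'rvec': array([ 2.18209227, -2.13371732,  0.0877265 ]), 'tvec': array([0.00806594, 0.57893074, 1.2153197 ])}
side {'vertical_fov': 51.34443350648844, 'cx': 312.95481510067486, 'cy': 200.81593164840845, 'k1': -0.06119058507030073, 'rvec': array([ 0.34282896, -2.76703734,  1.18481336]), 'tvec': array([0.56097616, 0.15818204, 1.19078989])}
{'clock': 0.1, 'joint_pos': array([9.73376384e-01, 3.13952199e-01, 4.50902436e-02, 1.30359818e+00,
       3.52978957e-06, 1.43116677e+00]), 'qvel': array([ 0.00185485, -0.00297798,  0.00112254,  0.00028712, -0.00046667,
       -0.00067822]), 'tau': array([ 2.80256485e-03, -4.81725240e+01,  2.99243903e+01,  1.27350874e-02,
       -1.36248955e-04,  8.93306549e-06]), 'tcp_pos': array([0.25389536, 0.51540152, 0.23048178]), 'orientation': array([-3.01331264e-04,  2.26901596e-01,  9.73917334e-01, -7.75414236e-04]), 'wrist_force': array([ 0.26819881,  0.30749921, -0.29366963]), 'ft_torque': array([ 0.012396  ,  0.02053458, -0.01929835]), 'grip_force': 0.0, 'finger_gap': 0.08540141005765847}
```

View pics/top0.png

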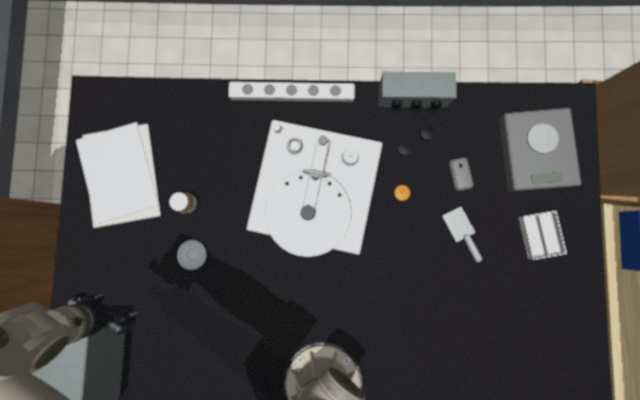

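View pics/side0.png

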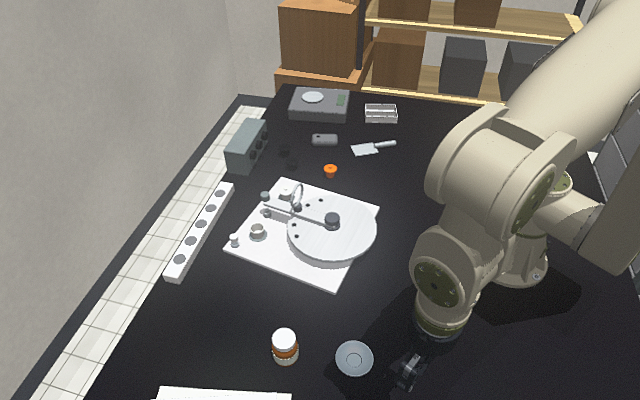

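The top view has the deck at (315,187), the pivot cap at (308,212) and the ring near (316,174). The open crucible is at (295,146) on the left (+y), and the covered one at (350,157). So the target is +0.42. Next I'll measure.

```bash
cat > h.py <<'E'
import numpy as np,cv2
from workcell import env
def cal(n):
    c=env.get_calibration(n);f=200/np.tan(np.radians(c['vertical_fov'])/2)
    R=cv2.Rodrigues(c['rvec'])[0];t=np.array(c['tvec']);return f,c['cx'],c['cy'],c['k1'],R,t
def ray(n,u,v):
    f,cx,cy,k,R,t=cal(n);d=np.array([(u-cx)/f,(v-cy)/f]);s=d.copy()
    for _ in range(20): s=d/(1+k*(s@s))
    return -R.T@t,R.T@np.array([*s,1])
def plane(n,u,v,z):
    o,d=ray(n,u,v);return o+d*(z-o[2])/d[2]
def proj(n,p):
    f,cx,cy,k,R,t=cal(n);q=R@np.array(p)+t;s=q[:2]/q[2];s=s*(1+k*(s@s));return s*f+[cx,cy]
def tri(a,b):
    (o1,d1),(o2,d2)=ray(*a),ray(*b);A=np.c_[d1,-d2];x=np.linalg.lstsq(A,o2-o1,rcond=None)[0]
    p,q=o1+d1*x[0],o2+d2*x[1];return (p+q)/2,np.linalg.norm(p-q)
E
python3 - <<'E'
from h import *
im=cv2.imread('pics/top0.png');g=cv2.cvtColor(im,6)
m=(g>150).astype(np.uint8);m[:115]=0;m[265:]=0;m[:,:240]=0;m[:,390:]=0
cs=max(cv2.findContours(m,0,2)[0],key=cv2.contourArea);h=cv2.convexHull(cs)
ap=cv2.approxPolyDP(h,4,True)[:,0];print(ap.tolist())
for p in ap: print(p,plane('top',*p,.016).round(4))
dark=((g<110)&(m*0==0)).astype(np.uint8)
d=dark[200:225,295:322];n,l,s,c=cv2.connectedComponentsWithStats(d);print(s.tolist(),(c+[295,200]).tolist())
a=cv2.resize(im[115:260,240:390],None,fx=5.2,fy=4,interpolation=2)
b=cv2.resize(cv2.imread('pics/side0.png')[175:295,220:385],None,fx=4.7,fy=4,interpolation=2)
cv2.imwrite('pics/ta.png',a);cv2.imwrite('pics/sb.png',b)
E
```

```text
[[273, 120], [381, 143], [358, 253], [298, 255], [247, 229]]
[273 120] [0.8079 0.1777 0.016 ]
[381 143] [ 0.7393 -0.1684  0.016 ]
[358 253] [ 0.3921 -0.1004  0.016 ]
[298 255] [0.3814 0.0849 0.016 ]
[247 229] [0.4579 0.2467 0.016 ]
[[0, 0, 27, 25, 584], [8, 7, 12, 12, 91]] [[307.93150684931504, 211.99657534246575], [308.43956043956047, 212.02197802197801]]
```

View pics/ta.png

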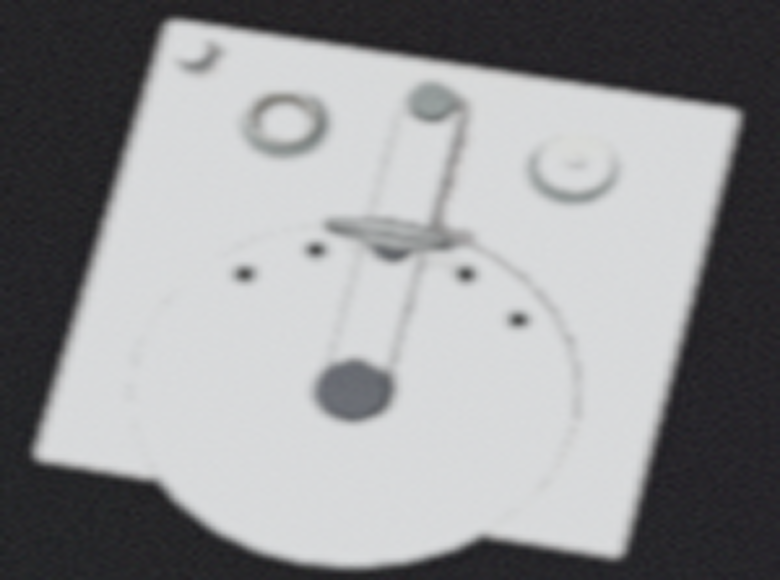

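View pics/sb.png

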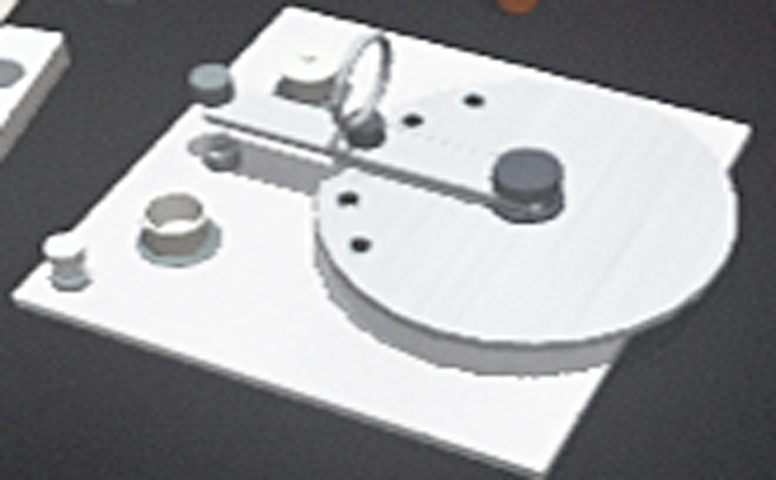

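The crops confirm it: the open cup is on the deck's +y side (top crop 286,122) and the covered one is at (573,168). Next, the pose numbers and a first reach test.

```bash
python3 - <<'E'
from h import *
P=plane('top',308.44,212.02,.096);print('pivot top',P, 'side',plane('side',220+528/4.7,175+172/4,.096))
c=np.array([[.8079,.1777],[.7393,-.1684],[.3921,-.1004],[.4579,.2467]])
d=np.array([[270,180],[270,-180],[-90,-180],[-90,180]])/1e3
A=d-d.mean(0);B=c-c.mean(0);H=A.T@B
yaw=np.arctan2(H[0,1]-H[1,0],H[0,0]+H[1,1]);R=np.array([[np.cos(yaw),-np.sin(yaw)],[np.sin(yaw),np.cos(yaw)]])
o=c.mean(0)-R@d.mean(0);print('yaw',yaw,'origin',o,'res',(d@R.T+o-c).round(4).tolist())
for n,s,(ox,oy,kx,ky) in(('holes',[(244,273),(316,249),(466,273),(517,319)],(240,115,5.2,4)),):
    for q in s:
        p=plane('top',ox+q[0]/kx,oy+q[1]/ky,.062)[:2]-o;print(n,np.hypot(*p),np.arctan2(p[1],p[0])-yaw)
r=o+R@[.11,0];print('ring',r,np.hypot(*r),np.arctan2(r[1],r[0]))
print('ring proj',proj('top',[*r,.138]),proj('side',[*r,.138]),'meas top',(316.3,173.7),'side',(220+362/4.7,175+80/4))
print('crucible',plane('top',240+286/5.2,115+122/4,.048)[:2], o+R@(.22*np.array([np.cos(.42),np.sin(.42)])))
E
```

```text
pivot top [0.51103061 0.05204565 0.096     ] side [0.50517898 0.06276555 0.096     ]
yaw -0.1927717314627855 origin [0.51096707 0.0561422 ] res [[0.0026, 0.0034], [0.0022, -0.0039], [-0.004, -0.0029], [-0.0008, 0.0034]]
holes 0.10952404055871591 0.8330055079402147
holes 0.10972678342613681 0.411427888607073
holes 0.1110933539889051 -0.42514669400504435
holes 0.11012478916913966 -0.8431734795629824
ring [0.61892954 0.0350684 ] 0.6199222274419601 0.056599245098261614
ring proj [314.65548818 173.57666357] [295.82770367 194.22680613] meas top (316.3, 173.7) side (297.02127659574467, 195.0)
crucible [0.71909041 0.10170175] [0.72531187 0.10570334]
```

Call:
{"op": "servo_tool", "data": {
  "increments": [
    {"grip": 1, "z": -40},
    {"grip": 1, "z": -40},
    {"grip": 1, "z": -40},
    {"grip": 1, "z": -40},
    {"grip": 1, "z": -40}
  ]
}}

```text
invalid input at $.increments[0]: expected keys grip, x, y, z, roll
```

Call:
{"op": "servo_tool", "data": {
  "increments": [
    {"grip": 1, "x": 0, "y": 0, "z": -40, "roll": 7},
    {"grip": 1, "x": 0, "y": 0, "z": -40, "roll": 7},
    {"grip": 1, "x": 0, "y": 0, "z": -40, "roll": 7},
    {"grip": 1, "x": 0, "y": 0, "z": -40, "roll": 7},
    {"grip": 1, "x": 0, "y": 0, "z": -40, "roll": 7}
  ]
}}

```text
clock: 0.52
tcp_pos: [0.2537, 0.5152, 0.4329]
orientation: [-0.0, 0.512, 0.859, -0.0]
wrist_force: [0.8, 2.0, 1.2]
finger_gap: 0.0257
grip_force: 0.0
```

```bash
cat >> h.py <<'E'
from scipy.spatial.transform import Rotation as Ro
def st():
    s=env.get_state();q=s['orientation'];R=Ro.from_quat([*q[1:],q[0]]).as_matrix()
    print('t',round(s['clock'],2),'p',s['tcp_pos'].round(4),'j',s['joint_pos'].round(3),'F',s['wrist_force'].round(1));print('x,y,z axes',R.T.round(3).tolist());return s,R
def go(target,R,p): 
    d=R.T@(np.array(target)-p)*1000;print('tool mm',d.round(1));return d
E
python3 -c "from h import *;st()"
```

```text
t 0.52 p [0.2537 0.5152 0.4329] j [0.973 0.368 0.621 1.825 0.    2.048] F [0.8 2.  1.2]
x,y,z axes [[-0.476, 0.879, -0.0], [0.879, 0.476, -0.0], [-0.0, -0.0, -1.0]]
```

```bash
cat >> h.py <<'E'
import json
def plan(target,n,roll=0,grip=1,R=None,p=None):
    if R is None: s,R=st();p=s['tcp_pos']
    step=(np.array(target)-p)/n;out=[]
    for i in range(n):
        d=R.T@step*1000
        out.append({"grip":grip,**{k:round(float(v)) if abs(v)>5 else round(float(v),1) for k,v in zip('xyz',d)},"roll":round(roll/n,2)})
        R=R@Ro.from_euler('z',round(roll/n,2),degrees=True).as_matrix()
    for i in range(0,n,5): print(json.dumps(out[i:i+5]))
E
python3 -c "
from h import *
plan([.46,.027,.48],15,-64)"
```

```text
t 0.52 p [0.2537 0.5152 0.4329] j [0.973 0.368 0.621 1.825 0.    2.048] F [0.8 2.  1.2]
x,y,z axes [[-0.476, 0.879, -0.0], [0.879, 0.476, -0.0], [-0.0, -0.0, -1.0]]
[{"grip": 1, "x": -35, "y": -3.4, "z": -3.1, "roll": -4.27}, {"grip": 1, "x": -35, "y": -6, "z": -3.1, "roll": -4.27}, {"grip": 1, "x": -34, "y": -9, "z": -3.1, "roll": -4.27}, {"grip": 1, "x": -34, "y": -11, "z": -3.1, "roll": -4.27}, {"grip": 1, "x": -33, "y": -14, "z": -3.1, "roll": -4.27}]
[{"grip": 1, "x": -32, "y": -16, "z": -3.1, "roll": -4.27}, {"grip": 1, "x": -30, "y": -18, "z": -3.1, "roll": -4.27}, {"grip": 1, "x": -29, "y": -20, "z": -3.1, "roll": -4.27}, {"grip": 1, "x": -27, "y": -23, "z": -3.1, "roll": -4.27}, {"grip": 1, "x": -25, "y": -25, "z": -3.1, "roll": -4.27}]
[{"grip": 1, "x": -24, "y": -26, "z": -3.1, "roll": -4.27}, {"grip": 1, "x": -22, "y": -28, "z": -3.1, "roll": -4.27}, {"grip": 1, "x": -19, "y": -30, "z": -3.1, "roll": -4.27}, {"grip": 1, "x": -17, "y": -31, "z": -3.1, "roll": -4.27}, {"grip": 1, "x": -15, "y": -32, "z": -3.1, "roll": -4.27}]
```

Call:
{"op": "servo_tool", "data": {
  "increments": [
    {"grip": 1, "x": -35, "y": -3, "z": -3, "roll": -4.3},
    {"grip": 1, "x": -35, "y": -6, "z": -3, "roll": -4.3},
    {"grip": 1, "x": -34, "y": -9, "z": -3, "roll": -4.3},
    {"grip": 1, "x": -34, "y": -11, "z": -3, "roll": -4.3},
    {"grip": 1, "x": -33, "y": -14, "z": -3, "roll": -4.3}
  ]
}}

```text
clock: 0.93
tcp_pos: [0.3246, 0.3515, 0.446]
orientation: [-0.0, 0.338, 0.941, -0.0]
wrist_force: [0.5, 0.4, -0.1]
finger_gap: -0.0001
grip_force: 0.0
```

Call:
{"op": "servo_tool", "data": {
  "increments": [
    {"grip": 1, "x": -32, "y": -16, "z": -3, "roll": -4.3},
    {"grip": 1, "x": -30, "y": -18, "z": -3, "roll": -4.3},
    {"grip": 1, "x": -29, "y": -20, "z": -3, "roll": -4.3},
    {"grip": 1, "x": -27, "y": -23, "z": -3, "roll": -4.3},
    {"grip": 1, "x": -25, "y": -25, "z": -3, "roll": -4.3}
  ]
}}

```text
clock: 1.35
tcp_pos: [0.3946, 0.1889, 0.4612]
orientation: [-0.0, 0.156, 0.988, -0.0]
wrist_force: [0.4, 0.7, -0.1]
finger_gap: -0.0004
grip_force: 0.0
```

Call:
{"op": "servo_tool", "data": {
  "increments": [
    {"grip": 1, "x": -24, "y": -26, "z": -3, "roll": -4.3},
    {"grip": 1, "x": -22, "y": -28, "z": -3, "roll": -4.3},
    {"grip": 1, "x": -19, "y": -30, "z": -3, "roll": -4.3},
    {"grip": 1, "x": -17, "y": -31, "z": -3, "roll": -4.3},
    {"grip": 1, "x": -15, "y": -32, "z": -3, "roll": -4.3}
  ]
}}

```text
clock: 1.77
tcp_pos: [0.466, 0.0267, 0.4763]
orientation: [-0.0, -0.03, 1.0, 0.0]
wrist_force: [2.3, -0.7, 0.1]
finger_gap: 0.0005
grip_force: 0.0
```

Call:
{"op": "servo_tool", "data": {
  "increments": [
    {"grip": 1, "x": 0, "y": 0, "z": -40, "roll": 0},
    {"grip": 1, "x": 0, "y": 0, "z": -40, "roll": 0},
    {"grip": 1, "x": 0, "y": 0, "z": -40, "roll": 0},
    {"grip": 1, "x": 0, "y": 0, "z": -40, "roll": 0},
    {"grip": 1, "x": 0, "y": 0, "z": -40, "roll": 0}
  ]
}}

```text
clock: 2.18
tcp_pos: [0.4871, 0.0285, 0.6033]
orientation: [0.031, -0.028, 0.999, -0.005]
wrist_force: [-54.1, 1.4, 1.2]
finger_gap: 0.0004
grip_force: 0.0
```

```bash
python3 -c "from h import *;st()"
```

```text
t 2.18 p [0.4871 0.0285 0.6033] j [-1.050e-01  4.350e-01  1.265e+00  2.338e+00 -2.000e-03 -1.610e-01] F [-54.1   1.4   1.2]
x,y,z axes [[-0.997, -0.056, -0.061], [-0.056, 0.998, -0.012], [0.062, -0.009, -0.998]]
```

Call:
{"op": "servo_tool", "data": {
  "increments": [
    {"grip": 1, "x": 4, "y": 0, "z": -12, "roll": 0},
    {"grip": 1, "x": 8, "y": 0, "z": -20, "roll": 0},
    {"grip": 1, "x": 8, "y": 0, "z": -20, "roll": 0},
    {"grip": 1, "x": 8, "y": 0, "z": -20, "roll": 0},
    {"grip": 1, "x": 4, "y": 0, "z": -10, "roll": 0}
  ]
}}

```text
clock: 2.6
tcp_pos: [0.4552, 0.029, 0.6418]
orientation: [0.072, -0.029, 0.997, -0.012]
wrist_force: [-0.8, -0.5, -0.0]
finger_gap: 0.0002
grip_force: 0.0
```

```bash
python3 -c "from h import *;st()"
```

```text
t 2.6 p [0.4552 0.029  0.6418] j [-0.111  0.352  1.265  2.338 -0.003 -0.168] F [-0.8 -0.5 -0. ]
x,y,z axes [[-0.988, -0.059, -0.143], [-0.055, 0.998, -0.027], [0.144, -0.019, -0.989]]
```

Call:
{"op": "servo_tool", "data": {
  "increments": [
    {"grip": 1, "x": 8, "y": 0, "z": -20, "roll": 0},
    {"grip": 1, "x": 13, "y": 0, "z": -33, "roll": 0},
    {"grip": 1, "x": 13, "y": 0, "z": -33, "roll": 0},
    {"grip": 1, "x": 13, "y": 0, "z": -33, "roll": 0},
    {"grip": 1, "x": 13, "y": 0, "z": -33, "roll": 0}
  ]
}}

```text
clock: 3.02
tcp_pos: [0.3999, 0.0312, 0.6961]
orientation: [0.135, -0.028, 0.99, -0.023]
wrist_force: [0.3, 0.9, -0.3]
finger_gap: 0.0002
grip_force: 0.0
```

Call:
{"op": "servo_tool", "data": {
  "increments": [
    {"grip": 1, "x": 13, "y": 0, "z": -33, "roll": 0},
    {"grip": 1, "x": 13, "y": 0, "z": -33, "roll": 0},
    {"grip": 1, "x": 13, "y": 0, "z": -33, "roll": 0},
    {"grip": 1, "x": 13, "y": 0, "z": -33, "roll": 0},
    {"grip": 1, "x": 8, "y": 0, "z": -20, "roll": 0}
  ]
}}

```text
clock: 3.43
tcp_pos: [0.3345, 0.0397, 0.7439]
orientation: [0.199, -0.028, 0.979, -0.037]
wrist_force: [-0.5, -0.4, -0.5]
finger_gap: -0.0003
grip_force: 0.0
```

```bash
python3 -c "from h import *;st()"
```

```text
t 3.43 p [0.3345 0.0397 0.7439] j [-0.104  0.091  1.265  2.338 -0.02  -0.164] F [-0.5 -0.4 -0.5]
x,y,z axes [[-0.919, -0.068, -0.387], [-0.039, 0.996, -0.083], [0.391, -0.061, -0.918]]
```

Call:
{"op": "servo_tool", "data": {
  "increments": [
    {"grip": 1, "x": 11, "y": 0, "z": -24, "roll": 0},
    {"grip": 1, "x": 16, "y": 0, "z": -34, "roll": 0},
    {"grip": 1, "x": 16, "y": 0, "z": -34, "roll": 0},
    {"grip": 1, "x": 16, "y": 0, "z": -34, "roll": 0},
    {"grip": 1, "x": 16, "y": 0, "z": -34, "roll": 0}
  ]
}}

```text
clock: 3.85
tcp_pos: [0.2582, 0.0551, 0.7838]
orientation: [0.265, -0.027, 0.963, -0.05]
wrist_force: [-0.6, -0.3, 0.4]
finger_gap: 0.0
grip_force: 0.0
```

Call:
{"op": "servo_tool", "data": {
  "increments": [
    {"grip": 1, "x": 16, "y": 0, "z": -34, "roll": 0},
    {"grip": 1, "x": 16, "y": 0, "z": -34, "roll": 0},
    {"grip": 1, "x": 16, "y": 0, "z": -34, "roll": 0},
    {"grip": 1, "x": 16, "y": 0, "z": -34, "roll": 0},
    {"grip": 1, "x": 8, "y": 0, "z": -20, "roll": 0}
  ]
}}

```text
clock: 4.27
tcp_pos: [0.1624, 0.0621, 0.8189]
orientation: [0.345, -0.035, 0.937, -0.046]
wrist_force: [-0.1, -0.5, -0.3]
finger_gap: -0.0003
grip_force: 0.0
```

```bash
python3 -c "from h import *;st()"
```

```text
t 4.27 p [0.1624 0.0621 0.8189] j [-0.015 -0.211  1.265  2.338 -0.051 -0.11 ] F [-0.1 -0.5 -0.3]
x,y,z axes [[-0.76, -0.098, -0.643], [-0.035, 0.993, -0.11], [0.649, -0.061, -0.758]]
```

Call:
{"op": "servo_tool", "data": {
  "increments": [
    {"grip": 1, "x": 12, "y": 0, "z": -24, "roll": 0},
    {"grip": 1, "x": 17, "y": 0, "z": -34, "roll": 0},
    {"grip": 1, "x": 17, "y": 0, "z": -34, "roll": 0},
    {"grip": 1, "x": 17, "y": 0, "z": -34, "roll": 0},
    {"grip": 1, "x": 8, "y": 0, "z": -18, "roll": 0}
  ]
}}

```text
clock: 4.68
tcp_pos: [0.0831, 0.0543, 0.8352]
orientation: [0.404, -0.036, 0.913, -0.045]
wrist_force: [-1.2, 0.2, 0.6]
finger_gap: -0.0
grip_force: 0.0
```

```bash
python3 -c "
from h import *
plan([.45,.065,.40],13)"
```

```text
t 4.68 p [0.0831 0.0543 0.8352] j [ 0.073 -0.335  1.265  2.338 -0.107 -0.054] F [-1.2  0.2  0.6]
x,y,z axes [[-0.67, -0.103, -0.735], [-0.03, 0.993, -0.111], [0.741, -0.053, -0.669]]
[{"grip": 1, "x": 6, "y": 3.7, "z": 43, "roll": 0.0}, {"grip": 1, "x": 6, "y": 3.7, "z": 43, "roll": 0.0}, {"grip": 1, "x": 6, "y": 3.7, "z": 43, "roll": 0.0}, {"grip": 1, "x": 6, "y": 3.7, "z": 43, "roll": 0.0}, {"grip": 1, "x": 6, "y": 3.7, "z": 43, "roll": 0.0}]
[{"grip": 1, "x": 6, "y": 3.7, "z": 43, "roll": 0.0}, {"grip": 1, "x": 6, "y": 3.7, "z": 43, "roll": 0.0}, {"grip": 1, "x": 6, "y": 3.7, "z": 43, "roll": 0.0}, {"grip": 1, "x": 6, "y": 3.7, "z": 43, "roll": 0.0}, {"grip": 1, "x": 6, "y": 3.7, "z": 43, "roll": 0.0}]
[{"grip": 1, "x": 6, "y": 3.7, "z": 43, "roll": 0.0}, {"grip": 1, "x": 6, "y": 3.7, "z": 43, "roll": 0.0}, {"grip": 1, "x": 6, "y": 3.7, "z": 43, "roll": 0.0}]
```

Call:
{"op": "servo_tool", "data": {
  "increments": [
    {"grip": 1, "x": 2, "y": 1, "z": 14, "roll": 0},
    {"grip": 1, "x": 4, "y": 2, "z": 28, "roll": 2},
    {"grip": 1, "x": 6, "y": 3, "z": 38, "roll": 2},
    {"grip": 1, "x": 6, "y": 3, "z": 38, "roll": 2},
    {"grip": 1, "x": 6, "y": 3, "z": 38, "roll": 2.7}
  ]
}}

```text
clock: 5.1
tcp_pos: [0.1743, 0.0562, 0.7271]
orientation: [0.405, 0.027, 0.914, -0.018]
wrist_force: [0.5, -0.7, 2.0]
finger_gap: 0.0003
grip_force: 0.0
```

```bash
python3 -c "
from h import *
plan([.45,.065,.40],11)"
```

```text
t 5.1 p [0.1743 0.0562 0.7271] j [ 0.181 -0.64   0.364  1.755 -0.188  0.159] F [ 0.5 -0.7  2. ]
x,y,z axes [[-0.67, 0.035, -0.742], [0.064, 0.998, -0.011], [0.74, -0.055, -0.671]]
[{"grip": 1, "x": 5, "y": 2.7, "z": 38, "roll": 0.0}, {"grip": 1, "x": 5, "y": 2.7, "z": 38, "roll": 0.0}, {"grip": 1, "x": 5, "y": 2.7, "z": 38, "roll": 0.0}, {"grip": 1, "x": 5, "y": 2.7, "z": 38, "roll": 0.0}, {"grip": 1, "x": 5, "y": 2.7, "z": 38, "roll": 0.0}]
[{"grip": 1, "x": 5, "y": 2.7, "z": 38, "roll": 0.0}, {"grip": 1, "x": 5, "y": 2.7, "z": 38, "roll": 0.0}, {"grip": 1, "x": 5, "y": 2.7, "z": 38, "roll": 0.0}, {"grip": 1, "x": 5, "y": 2.7, "z": 38, "roll": 0.0}, {"grip": 1, "x": 5, "y": 2.7, "z": 38, "roll": 0.0}]
[{"grip": 1, "x": 5, "y": 2.7, "z": 38, "roll": 0.0}]
```

Call:
{"op": "servo_tool", "data": {
  "increments": [
    {"grip": 1, "x": 6, "y": 1, "z": 37, "roll": 0},
    {"grip": 1, "x": 6, "y": 1, "z": 37, "roll": 0},
    {"grip": 1, "x": 6, "y": 1, "z": 37, "roll": 0},
    {"grip": 1, "x": 6, "y": 1, "z": 37, "roll": 0},
    {"grip": 1, "x": 6, "y": 1, "z": 37, "roll": 0}
  ]
}}

```text
clock: 5.52
tcp_pos: [0.2668, 0.0621, 0.6044]
orientation: [0.401, 0.025, 0.915, -0.019]
wrist_force: [0.8, -0.6, 0.4]
finger_gap: 0.0
grip_force: 0.0
```

Call:
{"op": "servo_tool", "data": {
  "increments": [
    {"grip": 1, "x": 8, "y": 0, "z": 36, "roll": 0},
    {"grip": 1, "x": 8, "y": 0, "z": 36, "roll": 0},
    {"grip": 1, "x": 8, "y": 0, "z": 36, "roll": 0},
    {"grip": 1, "x": 8, "y": 0, "z": 34, "roll": 0},
    {"grip": 1, "x": 5, "y": 0, "z": 20, "roll": 0}
  ]
}}

```text
clock: 5.93
tcp_pos: [0.3604, 0.0525, 0.4626]
orientation: [0.398, 0.027, 0.917, -0.02]
wrist_force: [-0.6, -0.3, -0.8]
finger_gap: 0.0
grip_force: 0.0
```

```bash
python3 -c "
from h import *
plan([.52,.041,.231],5)"
```

```text
t 5.93 p [0.3604 0.0525 0.4626] j [-0.073 -0.745 -0.51   0.987 -0.005 -0.015] F [-0.6 -0.3 -0.8]
x,y,z axes [[-0.682, 0.034, -0.73], [0.066, 0.998, -0.014], [0.728, -0.058, -0.683]]
[{"grip": 1, "x": 12, "y": 0.5, "z": 55, "roll": 0.0}, {"grip": 1, "x": 12, "y": 0.5, "z": 55, "roll": 0.0}, {"grip": 1, "x": 12, "y": 0.5, "z": 55, "roll": 0.0}, {"grip": 1, "x": 12, "y": 0.5, "z": 55, "roll": 0.0}, {"grip": 1, "x": 12, "y": 0.5, "z": 55, "roll": 0.0}]
```

Call:
{"op": "servo_tool", "data": {
  "increments": [
    {"grip": 1, "x": 4, "y": 0, "z": 20, "roll": 0},
    {"grip": 1, "x": 8, "y": 0, "z": 36, "roll": 0},
    {"grip": 1, "x": 8, "y": 0, "z": 36, "roll": 0},
    {"grip": 1, "x": 8, "y": 0, "z": 36, "roll": 0},
    {"grip": 1, "x": 8, "y": 0, "z": 36, "roll": 0}
  ]
}}

```text
clock: 6.35
tcp_pos: [0.456, 0.0443, 0.3283]
orientation: [0.4, 0.027, 0.916, -0.02]
wrist_force: [2.4, -0.5, -0.6]
finger_gap: 0.0004
grip_force: 0.0
```

Call:
{"op": "servo_tool", "data": {
  "increments": [
    {"grip": 1, "x": 6, "y": 0, "z": 30, "roll": 0},
    {"grip": 1, "x": 6, "y": 0, "z": 28, "roll": 0},
    {"grip": 1, "x": 4, "y": 0, "z": 16, "roll": 0},
    {"grip": 1, "x": 2, "y": 0, "z": 10, "roll": 0},
    {"grip": 1, "x": 0, "y": 0, "z": 0, "roll": 0}
  ]
}}

```text
clock: 6.77
tcp_pos: [0.504, 0.0401, 0.2557]
orientation: [0.397, 0.027, 0.917, -0.02]
wrist_force: [-0.7, -0.2, -0.9]
finger_gap: -0.0
grip_force: 0.0
```

```bash
python3 - <<'E'
from h import *
s,R=st();p=s['tcp_pos']
for n in("top","side"):
    im=env.read_camera(n)[:,:,::-1]; cv2.imwrite(f"pics/{n}1.png",im)
    print(n,'tcp',proj(n,p),'ring',proj(n,[.618,.033,.138]))
a=cv2.imread('pics/top1.png')[140:240,260:370];b=cv2.imread('pics/side1.png')[140:250,250:370]
cv2.imwrite('pics/c1.png',np.hstack([cv2.resize(a,(396,360),interpolation=2),cv2.resize(b,(393,360),interpolation=2)]))
go([.618,.033,.142],R,p)
E
```

```text
t 6.77 p [0.504  0.0401 0.2557] j [-0.08  -0.41  -0.921  0.242  0.    -0.02 ] F [-0.7 -0.2 -0.9]
x,y,z axes [[-0.683, 0.034, -0.73], [0.066, 0.998, -0.014], [0.728, -0.058, -0.684]]
top tcp [309.97223746 211.60042357] ring [315.37182115 173.91384538]
side tcp [335.79832996 169.266566  ] ring [296.3410646  193.80252483]
tool mm [  4.8   2.1 161.1]
```

View pics/c1.png

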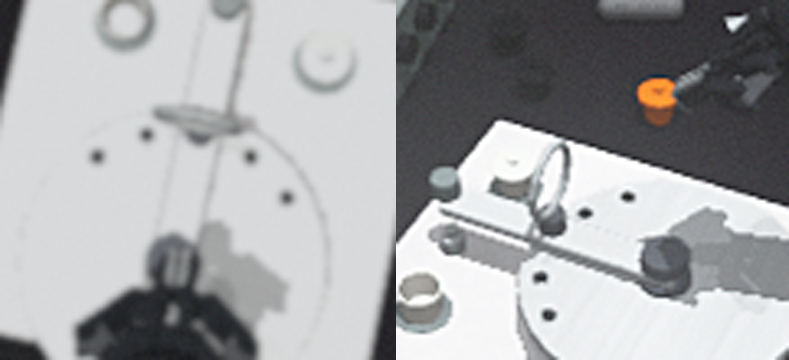

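Top view: the closed fingertip is over the pivot cap and in line with the ring. Side view: the tip is at upper right and clear of everything. j3 is close to its limit, so I'll fit the arm's planar kinematics to check the approach.

```bash
cat > kin.py <<'E'
from h import *
from scipy.optimize import least_squares
D=[([.2539,.5154,.2305],[.973,.314,.045,1.3036]),([.2537,.5152,.4329],[.973,.368,.621,1.825]),([.4871,.0285,.6033],[-.105,.435,1.265,2.338]),
([.4552,.029,.6418],[-.111,.352,1.265,2.338]),([.3345,.0397,.7439],[-.104,.091,1.265,2.338]),([.1743,.0562,.7271],[.181,-.64,.364,1.755]),
([.3604,.0525,.4626],[-.073,-.745,-.51,.987]),([.504,.0401,.2557],[-.08,-.41,-.921,.242])]
def fk(k,j):
    x0,z0,L1,a,L2,b,L3,e=k;P=j[1]-j[2]+j[3]
    t1=j[1]+a;t2=j[1]-j[2]+b
    return np.array([x0+L1*np.sin(t1)+L2*np.sin(t2)+L3*np.cos(P)+e*np.sin(P), z0+L1*np.cos(t1)+L2*np.cos(t2)-L3*np.sin(P)+e*np.cos(P)])
def res(k):
    return np.concatenate([fk(k,j)-[np.sqrt(max(p[0]**2+p[1]**2-k_off**2,0)),p[2]] for p,j in D])
best=None
for k_off in (.06,.07,.08,.09):
  for s in range(20):
    r=np.random.RandomState(s)
    o=least_squares(res,[0,.35,.35,r.uniform(-1,1),.35,r.uniform(-3,3),.2,.05])
    if best is None or o.cost<best[0]: best=(o.cost,k_off,o.x)
print(best[0]**.5,best[1],best[2].round(3))
k=best[2];off=best[1]
for til in(47,45,42,38,35):
  for tp in([.56,.037,.195],[.6365,.032,.125],[.6365,.032,.145],[.636,.075,.15]):
    g=np.array([np.sqrt(tp[0]**2+tp[1]**2-off**2),tp[2]]);P=np.pi/2-np.radians(til)
    f=lambda q:np.r_[fk(k,[0,q[0],q[1],P-q[0]+q[1]])-g]
    o=least_squares(f,[-.2,-.9]);q=o.x;print(til,tp,q.round(3),round(P-q[0]+q[1],3),round(o.cost,6))
E
python3 kin.py
```

```text
0.00765201895915483 0.06 [-0.004  0.228  0.537  0.     0.417  1.427  0.457 -0.002]
47 [0.56, 0.037, 0.195] [-0.204 -0.976] -0.022 0.0
47 [0.6365, 0.032, 0.125] [ 0.081 -0.954] -0.285 0.0
47 [0.6365, 0.032, 0.145] [ 0.041 -0.926] -0.216 0.0
47 [0.636, 0.075, 0.15] [ 0.037 -0.913] -0.199 0.0
45 [0.56, 0.037, 0.195] [-0.197 -0.938] 0.045 0.0
45 [0.6365, 0.032, 0.125] [ 0.077 -0.917] -0.208 0.0
45 [0.6365, 0.032, 0.145] [ 0.039 -0.888] -0.142 0.0
45 [0.636, 0.075, 0.15] [ 0.036 -0.875] -0.125 0.0
42 [0.56, 0.037, 0.195] [-0.182 -0.88 ] 0.14 0.0
42 [0.6365, 0.032, 0.125] [ 0.076 -0.859] -0.098 0.0
42 [0.6365, 0.032, 0.145] [ 0.043 -0.83 ] -0.035 0.0
42 [0.636, 0.075, 0.15] [ 0.04  -0.817] -0.019 0.0
38 [0.56, 0.037, 0.195] [-0.156 -0.804] 0.26 0.0
38 [0.6365, 0.032, 0.125] [ 0.085 -0.782] 0.041 0.0
38 [0.6365, 0.032, 0.145] [ 0.056 -0.752] 0.099 0.0
38 [0.636, 0.075, 0.15] [ 0.055 -0.738] 0.114 0.0
35 [0.56, 0.037, 0.195] [-0.132 -0.746] 0.345 0.0
35 [0.6365, 0.032, 0.125] [ 0.098 -0.723] 0.139 0.0
35 [0.6365, 0.032, 0.145] [ 0.072 -0.693] 0.196 0.0
35 [0.636, 0.075, 0.15] [ 0.071 -0.679] 0.21 0.0
```

Call:
{"op": "servo_tool", "data": {
  "increments": [
    {"grip": 1, "x": 1, "y": 0, "z": 20, "roll": 0},
    {"grip": 1, "x": 1, "y": 0, "z": 30, "roll": 0},
    {"grip": 1, "x": 1, "y": 0, "z": 30, "roll": 0},
    {"grip": 1, "x": 1, "y": 0, "z": 20, "roll": 0},
    {"grip": 1, "x": 0, "y": 0, "z": 10, "roll": 0}
  ]
}}

```text
clock: 7.28
tcp_pos: [0.5837, 0.034, 0.1818]
orientation: [0.4, 0.027, 0.916, -0.02]
wrist_force: [0.2, 0.3, 0.1]
finger_gap: -0.0002
grip_force: 0.0
```

```bash
python3 - <<'E'
from h import *
s,R=st();p=s['tcp_pos']
for n in("top","side"):
    im=env.read_camera(n)[:,:,::-1]; cv2.imwrite(f"pics/{n}2.png",im)
    print(n,'tcp',proj(n,p),'ring',proj(n,[.618,.033,.138]))
a=cv2.imread('pics/top2.png')[150:220,280:350];b=cv2.imread('pics/side2.png')[150:220,270:340]
cv2.imwrite('pics/c2.png',np.hstack([cv2.resize(a,(395,395),interpolation=2),cv2.resize(b,(395,395),interpolation=2)]))
go([.618,.031,.142],R,p)
E
```

```text
t 7.28 p [0.5837 0.034  0.1818] j [-0.079 -0.115 -0.953 -0.092  0.001 -0.02 ] F [0.2 0.3 0.1]
x,y,z axes [[-0.678, 0.033, -0.734], [0.065, 0.998, -0.015], [0.732, -0.058, -0.679]]
top tcp [314.18231431 183.95080683] ring [315.37182115 173.91384538]
side tcp [307.46560133 184.36014344] ring [296.3410646  193.80252483]
tool mm [ 5.9 -0.2 52.3]
```

View pics/c2.png

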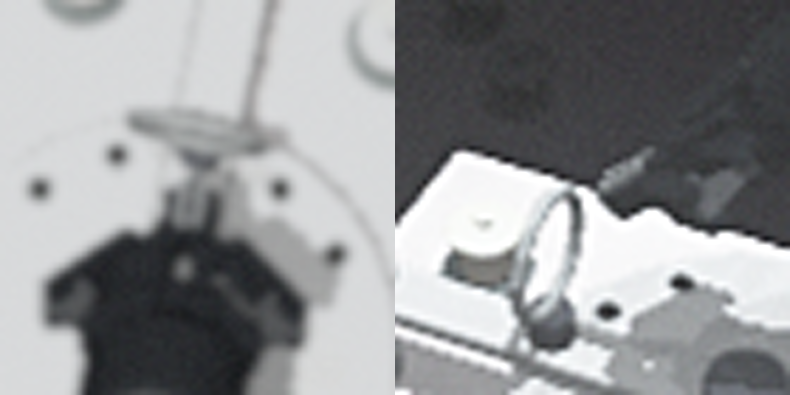

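The tip is lined up with the ring opening in both views: top crop tip (195,190) and ring (205,132); side crop tip (620,180) and opening centre (550,245). Threading it now.

Call:
{"op": "servo_tool", "data": {
  "increments": [
    {"grip": 1, "x": 3, "y": 0, "z": 10, "roll": 0},
    {"grip": 1, "x": 3, "y": 0, "z": 15, "roll": 0},
    {"grip": 1, "x": 0, "y": 0, "z": 15, "roll": 0},
    {"grip": 1, "x": 0, "y": 0, "z": 12, "roll": 0},
    {"grip": 1, "x": 0, "y": 0, "z": 0, "roll": 0}
  ]
}}

```text
clock: 7.8
tcp_pos: [0.6177, 0.0313, 0.1436]
orientation: [0.401, 0.027, 0.916, -0.02]
wrist_force: [-0.0, 0.1, -0.1]
finger_gap: -0.0001
grip_force: 0.0
```

Call:
{"op": "servo_tool", "data": {
  "increments": [
    {"grip": 1, "x": 0, "y": 0, "z": 10, "roll": 0},
    {"grip": 1, "x": 0, "y": 0, "z": 12, "roll": 0},
    {"grip": 1, "x": 0, "y": 0, "z": 6, "roll": 0},
    {"grip": 1, "x": 0, "y": 0, "z": 0, "roll": 0}
  ]
}}

```text
clock: 8.13
tcp_pos: [0.6364, 0.0302, 0.1234]
orientation: [0.4, 0.027, 0.916, -0.019]
wrist_force: [-2.2, -0.0, -1.4]
finger_gap: 0.0001
grip_force: 0.7
```

```bash
python3 - <<'E'
from h import *
s,R=st();p=s['tcp_pos']
for n in("top","side"):
    im=env.read_camera(n)[:,:,::-1]; cv2.imwrite(f"pics/{n}3.png",im)
a=cv2.imread('pics/top3.png')[150:220,280:350];b=cv2.imread('pics/side3.png')[150:220,270:340]
cv2.imwrite('pics/c3.png',np.hstack([cv2.resize(a,(395,395),interpolation=2),cv2.resize(b,(395,395),interpolation=2)]))
E
```

```text
t 8.13 p [0.6364 0.0302 0.1234] j [-0.079  0.106 -0.937 -0.295  0.001 -0.021] F [-2.2 -0.  -1.4]
x,y,z axes [[-0.679, 0.033, -0.733], [0.064, 0.998, -0.014], [0.731, -0.057, -0.68]]
```

View pics/c3.png

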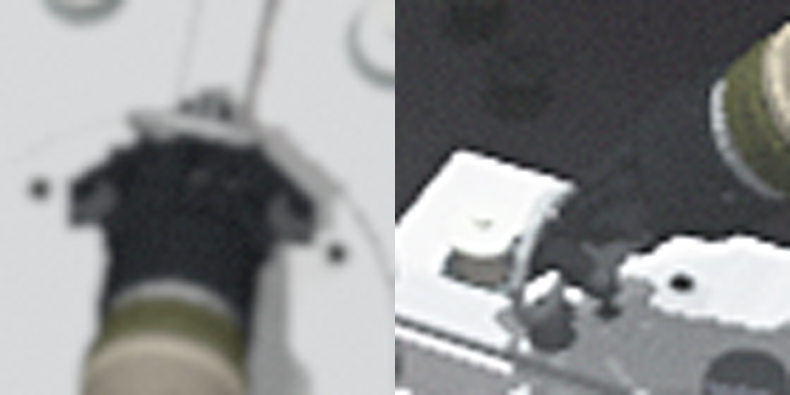

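The fingertips show beyond the ring wire (top crop 210,100), so the ring is threaded, with light contact already. Now lifting straight up gently.

Call:
{"op": "servo_tool", "data": {
  "increments": [
    {"grip": 1, "x": -1.5, "y": 0, "z": -1.4, "roll": 0},
    {"grip": 1, "x": -1.5, "y": 0, "z": -1.4, "roll": 0},
    {"grip": 1, "x": -1.5, "y": 0, "z": -1.4, "roll": 0},
    {"grip": 1, "x": -1.5, "y": 0, "z": -1.4, "roll": 0},
    {"grip": 1, "x": 0, "y": 0, "z": 0, "roll": 0}
  ]
}}

```text
clock: 8.65
tcp_pos: [0.6345, 0.0306, 0.13]
orientation: [0.398, 0.026, 0.917, -0.019]
wrist_force: [-6.0, 1.7, -5.2]
finger_gap: 0.0001
grip_force: 0.0
```

Call:
{"op": "servo_tool", "data": {
  "increments": [
    {"grip": 1, "x": -1.5, "y": 0, "z": -1.4, "roll": 0},
    {"grip": 1, "x": -1.5, "y": 0, "z": -1.4, "roll": 0},
    {"grip": 1, "x": 0, "y": 0, "z": 0, "roll": 0}
  ]
}}

```text
clock: 8.9
tcp_pos: [0.6336, 0.0309, 0.1331]
orientation: [0.397, 0.026, 0.917, -0.019]
wrist_force: [-7.2, 3.0, -6.2]
finger_gap: -0.0003
grip_force: 0.0
```

Call:
{"op": "servo_tool", "data": {
  "increments": [
    {"grip": 1, "x": -1.6, "y": 0, "z": -0.8, "roll": 0},
    {"grip": 1, "x": -1.6, "y": 0, "z": -0.8, "roll": 0},
    {"grip": 1, "x": -1.6, "y": 0, "z": -0.8, "roll": 0},
    {"grip": 1, "x": -1.6, "y": 0, "z": -0.8, "roll": 0},
    {"grip": 1, "x": 0, "y": 0, "z": 0, "roll": 0}
  ]
}}

```text
clock: 9.32
tcp_pos: [0.6337, 0.031, 0.1378]
orientation: [0.395, 0.026, 0.918, -0.019]
wrist_force: [-11.3, 3.7, -6.4]
finger_gap: -0.0002
grip_force: 0.0
```

Call:
{"op": "servo_tool", "data": {
  "increments": [
    {"grip": 1, "x": -1.6, "y": 0, "z": -0.8, "roll": 0},
    {"grip": 1, "x": -1.6, "y": 0, "z": -0.8, "roll": 0},
    {"grip": 1, "x": 0, "y": 0, "z": 0, "roll": 0}
  ]
}}

```text
clock: 9.57
tcp_pos: [0.6338, 0.0311, 0.1402]
orientation: [0.394, 0.026, 0.918, -0.019]
wrist_force: [-12.8, 2.6, -7.4]
finger_gap: -0.0001
grip_force: 0.0
```

```bash
python3 - <<'E'
from h import *
s,R=st();im=env.read_camera('side')[:,:,::-1];cv2.imwrite('pics/side4.png',im)
im=env.read_camera('top')[:,:,::-1];cv2.imwrite('pics/top4.png',im)
E
```

```text
t 9.57 p [0.6338 0.0311 0.1402] j [-0.078  0.064 -0.908 -0.212  0.001 -0.02 ] F [-12.8   2.6  -7.4]
x,y,z axes [[-0.688, 0.034, -0.725], [0.064, 0.998, -0.014], [0.723, -0.056, -0.689]]
```

Call:
{"op": "servo_tool", "data": {
  "increments": [
    {"grip": 1, "x": -1, "y": 0, "z": -0.7, "roll": 0},
    {"grip": 1, "x": -1, "y": 0, "z": -0.7, "roll": 0},
    {"grip": 1, "x": 0, "y": 0, "z": 0, "roll": 0}
  ]
}}

```text
clock: 9.92
tcp_pos: [0.6338, 0.0312, 0.1422]
orientation: [0.394, 0.026, 0.919, -0.019]
wrist_force: [-13.6, 4.3, -7.3]
finger_gap: -0.0001
grip_force: 0.0
```

Call:
{"op": "servo_tool", "data": {
  "increments": [
    {"grip": 1, "x": -0.1, "y": 2, "z": 0, "roll": -0.5},
    {"grip": 1, "x": -0.1, "y": 3, "z": 0, "roll": -0.7},
    {"grip": 1, "x": -0.1, "y": 3, "z": 0, "roll": -0.7},
    {"grip": 1, "x": -0.1, "y": 3, "z": 0, "roll": -0.7},
    {"grip": 1, "x": 0, "y": 3, "z": 0, "roll": -0.7}
  ]
}}

```text
clock: 10.33
tcp_pos: [0.636, 0.0437, 0.1433]
orientation: [0.394, 0.0, 0.918, -0.032]
wrist_force: [-13.4, -3.2, -5.2]
finger_gap: 0.0003
grip_force: 3.0
```

```bash
cat > ang.py <<'E'
from h import *
s,R=st();im=env.read_camera('top')[:,:,::-1];import sys;cv2.imwrite('pics/'+sys.argv[1],im)
O=np.array([.511,.0535])
def blk(im):
    lo=im[125:165,285:350].astype(float)
    # block is greenish grey: darker than deck, near radius 220
    best=[]
    m=((lo.mean(2)<185)&(lo.mean(2)>90)).astype(np.uint8)
    m=cv2.morphologyEx(m,cv2.MORPH_OPEN,np.ones((3,3),np.uint8))
    n,l,st_,c=cv2.connectedComponentsWithStats(m)
    for i in range(1,n):
        q=c[i]+[285,125];w=plane('top',*q,.102)[:2]-O
        if st_[i,4]>25: print('blob',q.round(1),st_[i,4],'r',np.hypot(*w).round(4),'ang',(np.arctan2(w[1],w[0])+.193).round(3))
blk(cv2.imread('pics/top0.png'));print('now');blk(im)
E
python3 ang.py top5.png
```

```text
t 10.33 p [0.636  0.0437 0.1433] j [-0.044  0.066 -0.897 -0.205 -0.027 -0.055] F [-13.4  -3.2  -5.2]
x,y,z axes [[-0.689, -0.024, -0.724], [0.026, 0.998, -0.058], [0.724, -0.059, -0.687]]
blob [323.2 140.5] 90 r 0.2166 ang 0.007
blob [294.7 145.8] 146 r 0.2002 ang 0.416
now
blob [321.3 140.4] 98 r 0.2159 ang 0.034
blob [294.6 145.8] 147 r 0.2004 ang 0.417
```

```bash
python3 - <<'E'
from h import *
im=env.read_camera('side')[:,:,::-1];cv2.imwrite('pics/side5.png',im)
f=lambda n,r:cv2.resize(cv2.imread('pics/'+n)[r[0]:r[1],r[2]:r[3]],(395,290),interpolation=2)
T=(150,205,280,350);S=(165,225,270,340)
cv2.imwrite('pics/c5.png',np.vstack([np.hstack([f('top4.png',T),f('side4.png',S)]),np.hstack([f('top5.png',T),f('side5.png',S)])]))
E
```

```text
(no output)
```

View pics/c5.png

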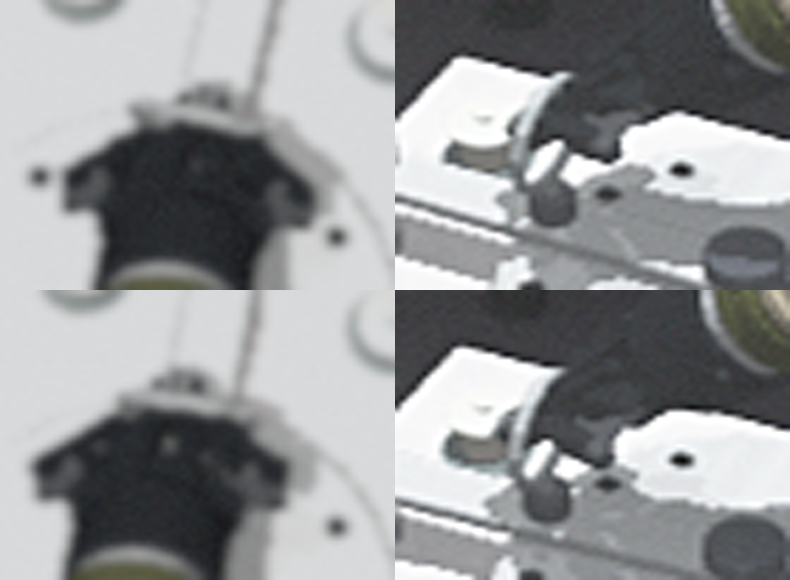

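The ring and finger have both moved left, and the finger leads the ring by a few mm (top crops 205→190). I can't be sure the pin is fully clear, so I'll lift a bit more here.

Call:
{"op": "servo_tool", "data": {
  "increments": [
    {"grip": 1, "x": -1.5, "y": 0, "z": -1, "roll": 0},
    {"grip": 1, "x": -1.5, "y": 0, "z": -1, "roll": 0},
    {"grip": 1, "x": 0, "y": 0, "z": 0, "roll": 0}
  ]
}}

```text
clock: 10.68
tcp_pos: [0.6356, 0.0444, 0.1458]
orientation: [0.393, 0.0, 0.919, -0.031]
wrist_force: [-12.5, 0.8, -7.0]
finger_gap: 0.0
grip_force: 2.7
```

Call:
{"op": "servo_tool", "data": {
  "increments": [
    {"grip": 1, "x": -1.5, "y": 0, "z": -1, "roll": 0},
    {"grip": 1, "x": 0, "y": 0, "z": 0, "roll": 0},
    {"grip": 1, "x": 0, "y": 0, "z": 0, "roll": 0}
  ]
}}

```text
clock: 10.93
tcp_pos: [0.6355, 0.0445, 0.1471]
orientation: [0.393, 0.0, 0.919, -0.031]
wrist_force: [-13.8, 1.6, -7.5]
finger_gap: 0.0
grip_force: 2.7
```

```bash
python3 ang.py top6.png; python3 - <<'E'
from h import *
cv2.imwrite('pics/side6.png',env.read_camera('side')[:,:,::-1])
# ring-top / barrel shift vs side4 by sub-pixel template matching of ring-top patch and barrel patch
g=[cv2.cvtColor(cv2.imread(f'pics/side{i}.png'),6) for i in (3,4,5,6)]
for nm,(y,x,h,w) in dict(ring=(181,289,14,12),barrel=(200,289,10,14)).items():
    t=g[0][y:y+h,x:x+w] if nm=='ring' else g[0][y:y+h,x:x+w]
    T=cv2.resize(t,None,fx=4,fy=4,interpolation=2)
    for i in range(4):
        A=cv2.resize(g[i][y-10:y+h+10,x-12:x+w+10],None,fx=4,fy=4,interpolation=2)
        r=cv2.matchTemplate(A,T,5);_,v,_,l=cv2.minMaxLoc(r);print(nm,i+3,round(v,2),(l[0]/4-12,l[1]/4-10))
E
```

```text
t 10.93 p [0.6355 0.0445 0.1471] j [-0.044  0.057 -0.89  -0.186 -0.026 -0.054] F [-13.8   1.6  -7.5]
x,y,z axes [[-0.691, -0.024, -0.722], [0.025, 0.998, -0.057], [0.722, -0.058, -0.689]]
blob [323.2 140.5] 90 r 0.2166 ang 0.007
blob [294.7 145.8] 146 r 0.2002 ang 0.416
now
blob [320.  139.7] 92 r 0.2172 ang 0.053
blob [294.7 145.7] 146 r 0.2005 ang 0.416
ring 3 1.0 (0.0, 0.0)
ring 4 0.89 (-1.25, -0.75)
ring 5 0.93 (-1.5, -0.75)
ring 6 0.89 (-1.75, -1.0)
barrel 3 1.0 (0.0, 0.0)
barrel 4 0.8 (0.0, -0.75)
barrel 5 0.73 (-0.75, 0.0)
barrel 6 0.66 (-1.0, 0.0)
```

Call:
{"op": "servo_tool", "data": {
  "increments": [
    {"grip": 1, "x": -0.4, "y": 2, "z": -0.1, "roll": -0.4},
    {"grip": 1, "x": -0.4, "y": 3, "z": -0.2, "roll": -0.6},
    {"grip": 1, "x": -0.3, "y": 3, "z": -0.2, "roll": -0.6},
    {"grip": 1, "x": -0.2, "y": 3, "z": -0.2, "roll": -0.6},
    {"grip": 1, "x": 0, "y": 3, "z": -0.2, "roll": -0.6}
  ]
}}

```text
clock: 11.45
tcp_pos: [0.6359, 0.0577, 0.1475]
orientation: [0.392, -0.022, 0.919, -0.042]
wrist_force: [-13.6, -2.1, -8.3]
finger_gap: -0.0
grip_force: 7.1
```

Call:
{"op": "servo_tool", "data": {
  "increments": [
    {"grip": 1, "x": 0, "y": 3, "z": -0.2, "roll": -0.6},
    {"grip": 1, "x": 0, "y": 2, "z": -0.2, "roll": -0.4},
    {"grip": 1, "x": 0, "y": 0, "z": 0, "roll": 0}
  ]
}}

```text
clock: 11.7
tcp_pos: [0.6356, 0.0628, 0.1474]
orientation: [0.392, -0.03, 0.919, -0.045]
wrist_force: [-12.5, -1.9, -7.2]
finger_gap: 0.0003
grip_force: 6.9
```

```bash
python3 ang.py top7.png
```

```text
t 11.7 p [0.6356 0.0628 0.1474] j [ 0.001  0.063 -0.882 -0.183 -0.06  -0.09 ] F [-12.5  -1.9  -7.2]
x,y,z axes [[-0.692, -0.091, -0.717], [-0.02, 0.994, -0.107], [0.722, -0.059, -0.689]]
blob [323.2 140.5] 90 r 0.2166 ang 0.007
blob [294.7 145.8] 146 r 0.2002 ang 0.416
now
blob [299.8 142.9] 230 r 0.2065 ang 0.336
blob [314.  154.5] 54 r 0.1708 ang 0.113
```

```bash
cat > ang2.py <<'E'
from h import *
import sys
s,R=st();O=np.array([.511,.0535]);a=cv2.imread('pics/top0.png')
T=cv2.resize(a[134:147,317:330],None,fx=4,fy=4,interpolation=2)
def f(im):
    A=cv2.resize(im[125:165,280:340],None,fx=4,fy=4,interpolation=2)
    r=cv2.matchTemplate(A,T,5);_,v,_,l=cv2.minMaxLoc(r)
    q=np.array([323.1-317+280+l[0]/4,140-134+125+l[1]/4]);w=plane('top',*q,.102)[:2]-O
    print(round(v,2),q,'r',np.hypot(*w).round(4),'ang',(np.arctan2(w[1],w[0])+.193-.007).round(3))
f(a);f(cv2.imread('pics/top6.png'))
n=sys.argv[1]
if n!='top7.png': cv2.imwrite('pics/'+n,env.read_camera('top')[:,:,::-1])
f(cv2.imread('pics/'+n))
E
python3 ang2.py top7.png
```

```text
t 11.75 p [0.6356 0.0628 0.1474] j [ 0.001  0.063 -0.882 -0.183 -0.06  -0.09 ] F [-13.2  -1.7  -6.8]
x,y,z axes [[-0.692, -0.091, -0.717], [-0.02, 0.994, -0.106], [0.722, -0.059, -0.689]]
1.0 [323.1 140. ] r 0.218 ang 0.003
0.99 [319.85 139.25] r 0.2185 ang 0.049
0.95 [307.1  138.25] r 0.2189 ang 0.223
```

Call:
{"op": "servo_tool", "data": {
  "increments": [
    {"grip": 1, "x": 0, "y": 2, "z": -0.3, "roll": -0.4},
    {"grip": 1, "x": -0.1, "y": 3, "z": -0.4, "roll": -0.5},
    {"grip": 1, "x": -0.1, "y": 3, "z": -0.4, "roll": -0.5},
    {"grip": 1, "x": -0.1, "y": 3, "z": -0.4, "roll": -0.5},
    {"grip": 1, "x": -0.1, "y": 3, "z": -0.4, "roll": -0.5}
  ]
}}

```text
clock: 12.17
tcp_pos: [0.6334, 0.0755, 0.1466]
orientation: [0.39, -0.049, 0.918, -0.055]
wrist_force: [-16.8, -5.8, -7.3]
finger_gap: 0.0
grip_force: 6.7
```

Call:
{"op": "servo_tool", "data": {
  "increments": [
    {"grip": 1, "x": -0.1, "y": 2, "z": -0.3, "roll": 0},
    {"grip": 1, "x": 0, "y": 0, "z": 0, "roll": 0}
  ]
}}

```text
clock: 12.33
tcp_pos: [0.6326, 0.0777, 0.1461]
orientation: [0.389, -0.049, 0.918, -0.054]
wrist_force: [-16.9, -5.4, -6.8]
finger_gap: -0.0
grip_force: 6.4
```

```bash
python3 ang2.py top8.png
```

```text
t 12.33 p [0.6326 0.0777 0.1461] j [ 0.039  0.066 -0.88  -0.179 -0.09  -0.106] F [-16.9  -5.4  -6.8]
x,y,z axes [[-0.692, -0.132, -0.709], [-0.048, 0.989, -0.138], [0.72, -0.062, -0.691]]
1.0 [323.1 140. ] r 0.218 ang 0.003
0.99 [319.85 139.25] r 0.2185 ang 0.049
0.88 [297.1  139.25] r 0.2185 ang 0.359
```

Call:
{"op": "servo_tool", "data": {
  "increments": [
    {"grip": 1, "x": 0, "y": 2.4, "z": -0.5, "roll": 0},
    {"grip": 1, "x": 0, "y": 2.4, "z": -0.5, "roll": 0},
    {"grip": 1, "x": 0, "y": 1.4, "z": -0.3, "roll": 0},
    {"grip": 1, "x": 0, "y": 0, "z": 0, "roll": 0}
  ]
}}

```text
clock: 12.72
tcp_pos: [0.6308, 0.0831, 0.1456]
orientation: [0.389, -0.049, 0.918, -0.055]
wrist_force: [-18.2, -6.2, -7.0]
finger_gap: -0.0005
grip_force: 7.3
```

```bash
python3 ang2.py top9.png
```

```text
t 12.72 p [0.6308 0.0831 0.1456] j [ 0.053  0.066 -0.88  -0.177 -0.102 -0.096] F [-18.2  -6.2  -7. ]
x,y,z axes [[-0.693, -0.132, -0.709], [-0.047, 0.989, -0.139], [0.719, -0.063, -0.692]]
1.0 [323.1 140. ] r 0.218 ang 0.003
0.99 [319.85 139.25] r 0.2185 ang 0.049
0.92 [293.35 139.75] r 0.219 ang 0.411
```

Call:
{"op": "servo_tool", "data": {
  "increments": [
    {"grip": 1, "x": 0, "y": 1, "z": -0.2, "roll": 0},
    {"grip": 1, "x": 1.4, "y": 0.3, "z": 1.4, "roll": 0},
    {"grip": 1, "x": 1.4, "y": 0.3, "z": 1.4, "roll": 0},
    {"grip": 1, "x": 1.4, "y": 0.3, "z": 1.4, "roll": 0},
    {"grip": 1, "x": 0, "y": 0, "z": 0, "roll": 0}
  ]
}}

```text
clock: 13.18
tcp_pos: [0.6307, 0.0838, 0.1394]
orientation: [0.389, -0.048, 0.918, -0.055]
wrist_force: [-19.0, -7.7, -5.8]
finger_gap: -0.0001
grip_force: 7.2
```

```bash
python3 ang2.py top10.png
```

```text
t 13.18 p [0.6307 0.0838 0.1394] j [ 0.055  0.078 -0.888 -0.197 -0.104 -0.094] F [-19.   -7.7  -5.8]
x,y,z axes [[-0.693, -0.132, -0.708], [-0.046, 0.989, -0.139], [0.719, -0.064, -0.692]]
1.0 [323.1 140. ] r 0.218 ang 0.003
0.99 [319.85 139.25] r 0.2185 ang 0.049
0.91 [292.85 140.  ] r 0.2186 ang 0.418
```

Call:
{"op": "servo_tool", "data": {
  "increments": [
    {"grip": 1, "x": 1.8, "y": 0.3, "z": 0.9, "roll": 0},
    {"grip": 1, "x": 1.8, "y": 0.3, "z": 0.9, "roll": 0},
    {"grip": 1, "x": 1.8, "y": 0.3, "z": 0.9, "roll": 0},
    {"grip": 1, "x": 0, "y": 0, "z": 0, "roll": 0}
  ]
}}

```text
clock: 13.57
tcp_pos: [0.6305, 0.0841, 0.1354]
orientation: [0.39, -0.048, 0.918, -0.055]
wrist_force: [-15.7, -6.9, -4.7]
finger_gap: -0.0002
grip_force: 6.0
```

Call:
{"op": "servo_tool", "data": {
  "increments": [
    {"grip": 1, "x": 1.8, "y": 0.3, "z": 0.9, "roll": 0},
    {"grip": 1, "x": 1.8, "y": 0.3, "z": 0.9, "roll": 0},
    {"grip": 1, "x": 1.8, "y": 0.3, "z": 0.9, "roll": 0},
    {"grip": 1, "x": 0, "y": 0, "z": 0, "roll": 0}
  ]
}}

```text
clock: 13.9
tcp_pos: [0.631, 0.0849, 0.1325]
orientation: [0.393, -0.049, 0.917, -0.055]
wrist_force: [-13.8, -4.1, -2.5]
finger_gap: -0.0001
grip_force: 3.1
```

```bash
python3 ang2.py top11.png
```

```text
t 13.9 p [0.631  0.0849 0.1325] j [ 0.056  0.093 -0.906 -0.24  -0.103 -0.094] F [-13.8  -4.1  -2.5]
x,y,z axes [[-0.686, -0.132, -0.715], [-0.046, 0.989, -0.138], [0.726, -0.062, -0.685]]
1.0 [323.1 140. ] r 0.218 ang 0.003
0.99 [319.85 139.25] r 0.2185 ang 0.049
0.9 [293.85 139.75] r 0.2187 ang 0.404
```

Call:
{"op": "servo_tool", "data": {
  "increments": [
    {"grip": 1, "x": 2.6, "y": 0.3, "z": -0.2, "roll": 0},
    {"grip": 1, "x": 2.6, "y": 0.3, "z": -0.2, "roll": 0},
    {"grip": 1, "x": 0, "y": 0, "z": 0, "roll": 0}
  ]
}}

```text
clock: 14.2
tcp_pos: [0.6303, 0.0854, 0.1323]
orientation: [0.396, -0.049, 0.915, -0.054]
wrist_force: [-6.7, -3.1, -1.4]
finger_gap: -0.0004
grip_force: 1.9
```

```bash
python3 ang2.py top12.png;python3 - <<'E'
from h import *
cv2.imwrite('pics/side12.png',env.read_camera('side')[:,:,::-1])
f=lambda n,r:cv2.resize(cv2.imread('pics/'+n)[r[0]:r[1],r[2]:r[3]],(395,480),interpolation=2)
cv2.imwrite('pics/c12.png',np.hstack([f('top12.png',(125,205,270,340)),f('side12.png',(165,235,260,330))]))
E
```

```text
t 14.2 p [0.6303 0.0854 0.1323] j [ 0.057  0.094 -0.915 -0.256 -0.102 -0.093] F [-6.7 -3.1 -1.4]
x,y,z axes [[-0.681, -0.132, -0.72], [-0.046, 0.989, -0.137], [0.731, -0.06, -0.68]]
1.0 [323.1 140. ] r 0.218 ang 0.003
0.99 [319.85 139.25] r 0.2185 ang 0.049
0.91 [293.85 139.75] r 0.2187 ang 0.404
```

View pics/c12.png

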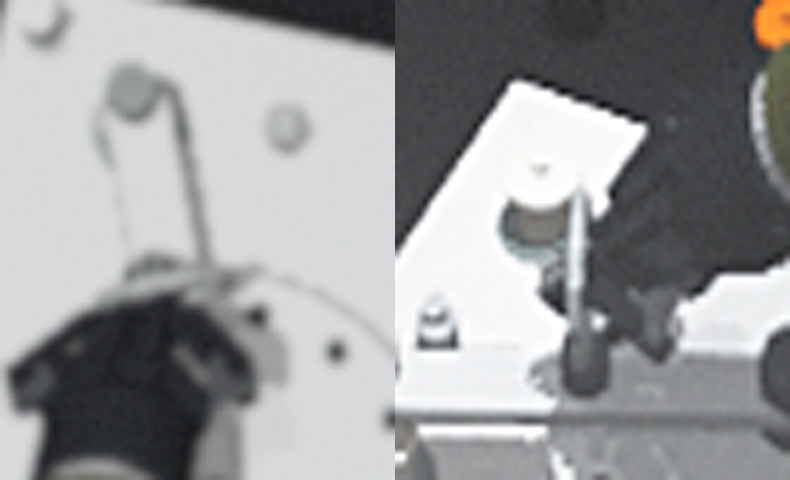

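The top crop shows the block at (132,90), the arm near the hole and the cup hidden under it. In the side crop the ring bottom at (585,330) is close to the barrel top. I'll keep lowering until the finger is free.

Call:
{"op": "servo_tool", "data": {
  "increments": [
    {"grip": 1, "x": 1.8, "y": 0.3, "z": 1.2, "roll": 0},
    {"grip": 1, "x": 1.8, "y": 0.3, "z": 1.2, "roll": 0},
    {"grip": 1, "x": 0, "y": 0, "z": 0, "roll": 0}
  ]
}}

```text
clock: 14.55
tcp_pos: [0.6302, 0.0859, 0.1285]
orientation: [0.397, -0.049, 0.915, -0.053]
wrist_force: [-5.7, -1.9, -1.1]
finger_gap: 0.0001
grip_force: 0.0
```

Call:
{"op": "servo_tool", "data": {
  "increments": [
    {"grip": 1, "x": 1.8, "y": 0.3, "z": 1.0, "roll": 0},
    {"grip": 1, "x": 1.8, "y": 0.3, "z": 1.0, "roll": 0},
    {"grip": 1, "x": 0, "y": 0, "z": 0, "roll": 0}
  ]
}}

```text
clock: 14.8
tcp_pos: [0.6303, 0.0863, 0.1254]
orientation: [0.398, -0.049, 0.915, -0.053]
wrist_force: [-2.9, -0.6, -1.5]
finger_gap: 0.0001
grip_force: 0.0
```

```bash
python3 ang2.py top13.png
```

```text
t 14.8 p [0.6303 0.0863 0.1254] j [ 0.058  0.109 -0.927 -0.287 -0.101 -0.093] F [-2.9 -0.6 -1.5]
x,y,z axes [[-0.679, -0.132, -0.723], [-0.047, 0.99, -0.136], [0.733, -0.058, -0.678]]
1.0 [323.1 140. ] r 0.218 ang 0.003
0.99 [319.85 139.25] r 0.2185 ang 0.049
0.89 [294.1  139.75] r 0.2186 ang 0.401
```

Call:
{"op": "servo_tool", "data": {
  "increments": [
    {"grip": 1, "x": 2.5, "y": 0.3, "z": 0, "roll": 0},
    {"grip": 1, "x": 1.5, "y": 0.3, "z": -1, "roll": 0},
    {"grip": 1, "x": 0, "y": 0, "z": -4, "roll": 0},
    {"grip": 1, "x": 0, "y": 0, "z": -6, "roll": 0},
    {"grip": 1, "x": 0, "y": 0, "z": 0, "roll": 0}
  ]
}}

```text
clock: 15.27
tcp_pos: [0.6195, 0.0876, 0.1306]
orientation: [0.398, -0.049, 0.914, -0.053]
wrist_force: [-0.0, 0.8, -0.2]
finger_gap: 0.0
grip_force: 0.0
```

Call:
{"op": "servo_tool", "data": {
  "increments": [
    {"grip": 1, "x": 0, "y": -2, "z": -8, "roll": 0},
    {"grip": 1, "x": 0, "y": -2, "z": -15, "roll": 0},
    {"grip": 1, "x": 0, "y": 0, "z": -25, "roll": 0},
    {"grip": 1, "x": 0, "y": 0, "z": -30, "roll": 0},
    {"grip": 1, "x": 0, "y": 0, "z": -30, "roll": 0}
  ]
}}

```text
clock: 15.68
tcp_pos: [0.5392, 0.0894, 0.2036]
orientation: [0.397, -0.049, 0.915, -0.053]
wrist_force: [0.6, 0.5, 1.1]
finger_gap: -0.0001
grip_force: 0.0
```

Call:
{"op": "servo_tool", "data": {
  "increments": [
    {"grip": 1, "x": 0, "y": 0, "z": -30, "roll": 0},
    {"grip": 1, "x": 0, "y": 0, "z": -30, "roll": 0},
    {"grip": 1, "x": 0, "y": 0, "z": -15, "roll": 0},
    {"grip": 1, "x": 0, "y": 0, "z": 0, "roll": 0}
  ]
}}

```text
clock: 16.02
tcp_pos: [0.4851, 0.0944, 0.2583]
orientation: [0.401, -0.049, 0.913, -0.052]
wrist_force: [1.0, -0.1, -0.7]
finger_gap: -0.0001
grip_force: 0.0
```

```bash
python3 ang2.py top14.png;python3 - <<'E'
from h import *
cv2.imwrite('pics/side14.png',env.read_camera('side')[:,:,::-1])
O=np.array([.511,.0535]);a=-.193+.41;c=O+.11*np.array([np.cos(a),np.sin(a)])
im=cv2.imread('pics/side14.png')[165:235,260:330];im=cv2.resize(im,None,fx=8,fy=8,interpolation=2)
for dz,col in((0,(0,255,0)),(.01,(0,0,255))):
    for z in (.100,.176):
        q=(proj('side',[*c,z+dz])-[260,165]+.5)*8;cv2.circle(im,tuple(int(v) for v in q),4,col,-1);print(dz,z,q/8+[260,165])
im0=cv2.resize(cv2.imread('pics/side0.png')[165:235,260:330],None,fx=8,fy=8,interpolation=2)
c0=O+.11*np.array([np.cos(-.193),np.sin(-.193)])
for z in (.1,.176):
    q=(proj('side',[*c0,z])-[260,165]+.5)*8;cv2.circle(im0,tuple(int(v) for v in q),4,(0,255,0),-1)
cv2.imwrite('pics/c14.png',cv2.resize(np.hstack([im0,im]),(800,400)))
E
```

```text
t 16.02 p [0.4851 0.0944 0.2583] j [ 0.116 -0.424 -0.929  0.243 -0.141 -0.054] F [ 1.  -0.1 -0.7]
x,y,z axes [[-0.674, -0.132, -0.727], [-0.048, 0.99, -0.135], [0.737, -0.056, -0.674]]
1.0 [323.1 140. ] r 0.218 ang 0.003
0.99 [319.85 139.25] r 0.2185 ang 0.049
0.89 [294.1 139.5] r 0.2193 ang 0.4
0 0.1 [292.94780197 214.29438149]
0 0.176 [291.61123913 194.67316981]
0.01 0.1 [292.77841151 211.8124166 ]
0.01 0.176 [291.42659778 191.95579689]
```

View pics/c14.png

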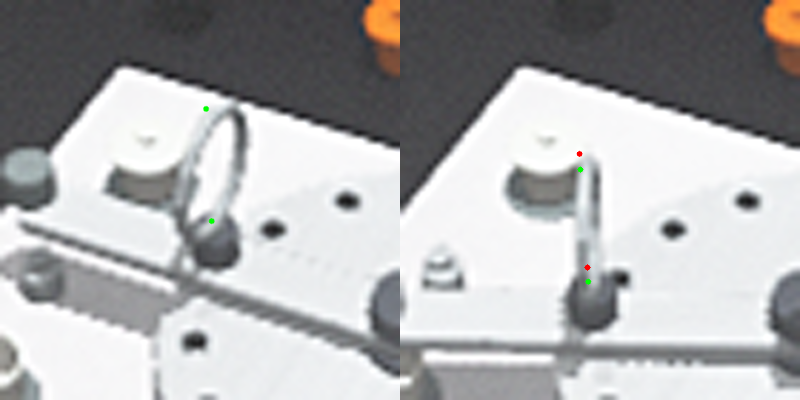

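Left is the seated reference and right is now. The ring top is at (588,157), between the seated mark and the 10 mm mark, so I need to measure it properly.

```bash
python3 - <<'E'
from h import *
O=np.array([.511,.0535])
def ringpts(yaw,dz):
    c=O+.11*np.array([np.cos(yaw),np.sin(yaw)]);h=np.array([-np.sin(yaw),np.cos(yaw)]);n=np.array([np.cos(yaw),np.sin(yaw)])
    P=[]
    for t in np.linspace(0,2*np.pi,120):
        for u in np.linspace(0,2*np.pi,16):
            r=.034+.004*np.cos(u);P.append(proj('side',[*(c+h*r*np.cos(t)+n*.004*np.sin(u)),.138+dz+r*np.sin(t)]))
    return np.array(P)
for nm,yaw in(('side0',-.193),('side14',.217),('side14',.232)):
    for dz in(0,.005,.01):
        P=ringpts(yaw,dz);print(nm,yaw,dz,'x',P[:,0].min().round(1),P[:,0].max().round(1),'top',P[P[:,1].argmin()].round(1))
for nm,(x0,x1,y0,y1) in(('side0',(296,304,178,192)),('side14',(289,297,187,200))):
    g=cv2.cvtColor(cv2.imread(f'pics/{nm}.png'),6);print(nm,'cols',x0,x1-1)
    for y in range(y0,y1): print(y,g[y,x0:x1].tolist())
E
```

```text
side0 -0.193 0 x 289.1 302.8 top [298.8 180.8]Traceback (most recent call last):
  File "<stdin>", line 12, in <module>
  File "<stdin>", line 8, in ringpts
  File "h.py", line 13, in proj
    f,cx,cy,k,R,t=cal(n);q=R@np.array(p)+t;s=q[:2]/q[2];s=s*(1+k*(s@s));return s*f+[cx,cy]
                  ~~~^^^
  File "h.py", line 4, in cal
    c=env.get_calibration(n);f=200/np.tan(np.radians(c['vertical_fov'])/2)
ValueError: time passes only in moves, steps and waits
```

```bash
sed -i 's/^def cal(n):/import functools\n@functools.lru_cache\ndef cal(n):/' h.py; cat > rg.py <<'E'
from h import *
O=np.array([.511,.0535])
def ringpts(yaw,dz):
    c=O+.11*np.array([np.cos(yaw),np.sin(yaw)]);h=np.array([-np.sin(yaw),np.cos(yaw)]);n=np.array([np.cos(yaw),np.sin(yaw)])
    return np.array([proj('side',[*(c+h*(.034+.004*np.cos(u))*np.cos(t)+n*.004*np.sin(u)),.138+dz+(.034+.004*np.cos(u))*np.sin(t)]) for t in np.linspace(0,2*np.pi,120) for u in np.linspace(0,2*np.pi,16)])
for nm,yaw in(('side0',-.193),('side14',.207),('side14',.227)):
    for dz in(0,.005,.01):
        P=ringpts(yaw,dz);print(nm,yaw,dz,'x',P[:,0].min().round(1),P[:,0].max().round(1),'top',P[P[:,1].argmin()].round(1))
for nm,(x0,x1,y0,y1) in(('side0',(296,304,178,187)),('side14',(289,297,188,198))):
    g=cv2.cvtColor(cv2.imread(f'pics/{nm}.png'),6);print(nm,'cols',x0,x1-1)
    for y in range(y0,y1): print(y,g[y,x0:x1].tolist())
E
python3 rg.py
```

```text
side0 -0.193 0 x 289.1 302.8 top [298.8 180.8]
side0 -0.193 0.005 x 289.0 302.7 top [298.7 179.5]
side0 -0.193 0.01 x 288.9 302.7 top [298.6 178.1]
side14 0.207 0 x 289.2 294.3 top [292.1 190.3]
side14 0.207 0.005 x 289.1 294.2 top [292. 189.]
side14 0.207 0.01 x 289.0 294.2 top [291.9 187.6]
side14 0.227 0 x 289.3 294.1 top [291.9 190.8]
side14 0.227 0.005 x 289.2 294.0 top [291.8 189.5]
side14 0.227 0.01 x 289.1 293.9 top [291.7 188.2]
side0 cols 296 303
178 [72, 71, 72, 68, 70, 71, 68, 70]
179 [65, 65, 67, 69, 66, 74, 71, 71]
180 [47, 45, 55, 63, 64, 73, 69, 65]
181 [254, 225, 127, 51, 54, 61, 61, 71]
182 [255, 255, 249, 224, 188, 114, 62, 54]
183 [245, 241, 239, 228, 188, 179, 250, 244]
184 [229, 219, 207, 163, 118, 119, 210, 255]
185 [226, 205, 158, 181, 153, 72, 108, 241]
186 [226, 168, 208, 255, 220, 95, 76, 236]
side14 cols 289 296
188 [250, 249, 250, 250, 248, 248, 248, 249]
189 [251, 250, 249, 250, 249, 249, 249, 249]
190 [250, 250, 251, 244, 245, 250, 249, 249]
191 [251, 252, 254, 244, 243, 252, 250, 249]
192 [255, 255, 246, 219, 216, 243, 252, 249]
193 [255, 228, 199, 212, 192, 202, 245, 250]
194 [188, 123, 168, 223, 182, 161, 241, 252]
195 [115, 98, 188, 235, 170, 118, 237, 253]
196 [118, 113, 200, 240, 168, 90, 233, 254]
197 [118, 127, 209, 237, 165, 109, 239, 255]
```

The ring top is at row 192, and a seated ring should appear at row 192.0 once I apply the offset from the start picture. So the pin is fully down with the arm at about 0.41 rad, and the robot is clear. Handing in.

```bash
python3 -c "
from workcell import env
print(env.hand_in())"
```

```text
the job is handed in; nothing more can be done
None
```

I handed the job in with the arm swung one hole to the open-crucible (+y) side, at about 0.41 rad by camera, the pin measured as seated to within about 3 mm and the robot clear of everything; the hand-in gave no verdict, I inferred from force readings (not a direct measurement) that the pin cleared the middle hole, and I did not re-measure the crucibles afterwards.

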